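Unlatch and open the parts cage

TASK

Open the wire parts cage on the bench: by its ball knob, lift the latch bar gently out of its keeper on the post, without forcing it against the keeper's lip or sprung hood, and swing the gate open to about a right angle. Then let go, so that the bar drops back down and the gate stands open on its own. Leave the other things on the bench where they are.

Things in the scene. Friction and masses are not known exactly. Their poses are not given: they have to be found in the camera images.
- cage: grey wire-mesh cage fixed to the bench, 250 mm deep (x), 360 mm wide (y), 185 mm high, origin at the centre of its underside. Its own x axis points to its back; the gate is in its front (-x) face, frame plane at x = -130 mm, and a latch post 30 mm wide and 235 mm high stands in that face at y = -90 mm, just beyond the gate's free edge
- post (a point): middle of the latch post's front face, 165 mm above the bench. Here is the steel keeper, 7 mm wide: an upright front lip 6 mm thick, 3 mm in front of the seated bar, holds the gate shut; above it is a rubber hood. The bar can leave forwards only through the mouth between lip and hood, 21 mm high
- post_top (a point): top of the latch post's front face, 235 mm up. The keeper on this post was screwed on at a height that is not measured: its lip's top is 12 to 48 mm above the underside of the seated bar. The hood is sprung, yielding upwards 1 mm per 5 N (8 mm at most); when the rising bar first touches it, felt as growing resistance, the bar is 3 to 6 mm clear of the lip
- gate_hinge (a point): point on the gate's upright hinge axis, at cage x = -130 mm, y = +130 mm, 165 mm above the bench. The gate is a mesh frame 200 mm wide, 14 mm thick, top at 185 mm, reaching from the hinge to cage y = -70 mm when shut; mass about 0.9 kg
- latch_pivot (a point): centre of the latch bar's pivot pin (axis along the gate's normal): 65 mm from the hinge axis along the gate, 18 mm in front of the gate's middle plane, 165 mm above the bench
- knob (a point): centre of the bare steel ball knob, 26 mm diameter, on a 9 mm upright stem on the latch bar. With the bar level it is 60 mm above the bar's centre line, 85 mm from the pivot (150 mm from the hinge) along the gate, 18 mm in front of the gate's middle plane, 225 mm above the bench. Lifting moves it up and somewhat towards the hinge, in an arc about the pivot
- bar: flat steel latch bar 185 mm long, 14 mm high, 8 mm thick, along the front of the gate; origin at the pivot, free end 170 mm from it, keeper's centre 155 mm from it. Bar and keeper must not press on each other with more than 8 N (as felt at the knob: about 12 N along its lifting arc against the hood, 12 N forwards against the lip)
- gate (a joint): gate angle, rad: 0 shut, grows as the free edge swings out to the front (towards cage -x); stop at 1.9. Light hinge friction (about 0.06 N m), no spring: it stays where it is left
- latch (a joint): latch bar angle, rad, about its pivot on the gate: 0 level (seated, on its rest, where gravity holds it), grows as the free end is lifted; mechanical stop at 0.5. The lifting force at the knob is about 2 N and varies; the knob turns with the bar, so a firm pinch that does not tilt along resists the lift by a few N
- tub: white grease tub, 84 mm diameter, 85 mm high, standing to the left, clear of the gate's swing; origin under its base; not to be moved
- spare_hub: dark steel bicycle hub standing on end, 58 mm diameter, 95 mm high, to the right of the gate; origin under its base; not to be moved
- driver: screwdriver lying on the bench in front of the hub, right of the gate's swing; not to be moved

How it is judged:
On the way, in this order (a step that is already met when the one before it is completed fails the run):
1. the latch bar is lifted while the gate is still shut (value of joint latch above 0.06 rad and value of joint gate below 0.04 rad), for 0.1 s.
2. the gate has been swung out of the keeper to about a right angle (value of joint gate above 1.2 rad), for 0.2 s.
At the end, for the whole second after the job is handed in: the gate stands still, open between 1.2 and 1.88 rad, and the latch bar has dropped back level (below 0.03 rad) (value of joint gate between 1.2 and 1.88 rad and value of joint latch below 0.03 rad and velocity of joint gate between -0.05 and 0.05 rad/s); the robot touches nothing.
It fails at once if the latch bar is pressed against the keeper's lip or hood with more than 8 N (contact force between bar and cage above 8 N).
It fails at once if a bystander is disturbed (moved more than 20 mm) (distance of any of tub, spare_hub, driver from where it was at the start of the episode above 0.02 m).
It also fails if it takes over 69 s, if anything falls off the work surface, if the arm or the gripper's body presses on something with over 40 N, if the wrist force passes 120 N, or if a joint passes its speed limit or range.

ROBOT

A 6-joint arm with a two-finger parallel gripper is mounted at the origin on the work surface. World frame = base frame: x ahead of the robot, y to its left, z up, the work surface at z = 0. Lengths are in m, angles in rad, forces in N, time in s.
With the tool pointing down it reaches from about 0.35 to 0.975 m from the base axis. Payload 4.9 kg.
Tool frame: the origin (TCP) lies at the very end of the fingers, on their centre line; the grasp point (between the pads) lies 19 mm behind it; z points along the fingers, x is the direction in which the jaws open and shut, and the axes are right-handed (so a half turn about z gives the same grasp; the last joint's range is limited). The gripper opens to 85 mm and grips with 20 to 120 N. Pads are 22 mm wide; open, the fingers measure 114 mm over their backs; the gripper's body (76 mm by 85 mm) begins 54 mm behind the grasp point. The pads swing forward as they close: fully open they stand 13 mm farther back than shut.
Start: joints at [-1.447, 0.053, 1.613, -0, 1.476, -0.119], TCP at [0.15, -0.607, 0.231] pointing down, gripper open.
Joint ranges: [-3.01, 3.01], [-1.01, 2.22], [0.06, 2.58], [-1.02, 4.17], [0.09, 2.62], [-3.14, 3.14]. Speed limits (rad/s): [2.57, 2.57, 3.14, 3.14, 3.14, 3.14].

INTERFACE

Orientations are given as a rotation vector (axis times angle).
In Python, from station import monitor, imaging, ticket gives the robot as it stands.
- The arm moves only by the tool step_arm, never from a script. Its argument "targets" is one flat list of numbers, 4 for each row, row after row: the shift along the tool's x, y, z in m, then the turn about the tool's z in rad. In form: [tx, ty, tz, roll, tx, ty, tz, roll, ...]. A call has 1 to 12 rows; each row is the pose to reach, as a shift and turn from the pose measured when the call began, along the tool's axes at that moment; what a row does not reach only later rows make up. A row lasts 1/12 s, in which the tool goes at most 41.7 mm and 7.16 degrees, less where a joint would pass 70% of its speed; a pose out of reach is approached as far as the arm can. A call with a gripper value outside its range is refused whole. "grip" is the finger opening in m, from 0 to 0.0854, set as the call begins (left out, the last holds). The fingers move at their own pace and stop on an object; "force" is the grip in N (left out, the last holds). Time passes only in rows, so rows that repeat a pose let the fingers close. It gives the time, the measured TCP pose, the force and the opening at its end, in the units of the state.
- monitor.get_obs(): the state, without advancing time (a new reading comes with each control period).
- imaging.get_image(name): name is "scene" or "top" or "wrist"; returns a dict with "color" (384x512x3 uint8, red, green, blue), "depth" (384x512 float32, m along the optical axis (not along the pixel's ray), 0 where there is no reading), "fov_y" (degrees; the focal length in pixels is half the picture's height over the tangent of half this angle, whatever the lens; pixels are square), "cx", "cy" (the principal point, pixels), "R" (3x3) and "t" (3): a world point X has camera coordinates R X + t. Camera axes: x right, y down, z forward; pixel columns grow to the right and rows downward; lengths in m; the calibration is good to about 2 mm. The wrist camera is an equidistant fisheye: a pixel r from the principal point sees the ray r / f radians off the axis. A picture is of the moment at which its call begins.
- ticket.finish_job(): hands the job in, once; it reports no verdict.
Trained networks look in a picture, given as the dict that the camera call returned (one of the last four; its "shot" number tells which), for a name from the list of things; names that differ only in an ending like _2 or _b are one class to them, and where a whole thing is asked for, a point or a joint stands for the part that bears it (a point fixed in the world has none). Each returns a list of dicts, best first, with "score" (0 to 1); they miss things now and then, are a little off and sometimes report something else, mostly with a low value. They report only what shows in the picture. A call takes as long as a camera call.
- imaging.search_frame(name, picture): "uv" ([column, row] in pixels, amid what is visible of it).
- imaging.mark_of(name, picture): "uv" ([column, row] in pixels: a listed point, or the origin of a listed thing).
The state is a dict: "t": time; "q": joint angles; "dq": joint speeds; "effort": joint torques, N m; "tool_pos": TCP position; "tool_rot": TCP orientation; "contact_force": force on the tool from outside, world axes, zero at the start; "wrist_torque": the same for the moment, N m; "opening": finger opening in m.
Only numpy, scipy, OpenCV 4.12 (cv2) and the standard library are available. Lean on these libraries where they do the work, as an engineer would, in place of code of your own. Each camera call takes 0.05 s, during which the arm holds its last target.

## Working session

There is one attempt and no reset: what is moved stays moved. The work goes in short steps, Python scripts to look and compute and a tool call to move; the robot and the scene stay as the last step left them, time stands still between calls to the robot, and variables do not carry over. Pictures are saved under pics/ and viewed, and the job is handed in when it is done.

Besides the shell and the picture viewer there is one more tool, called after ">>>" as name(argument=value, ...) on one line, values as JSON. step_arm: Moves the arm, as the interface text tells. Its arguments: {"type":"object","properties":{"targets":{"type":"array","items":{"type":"number"}},"grip":{"type":"number"},"force":{"type":"number"}},"required":["targets"]}

```bash
mkdir -p pics; ls; cat > h.py <<'E'
import numpy as np, cv2
from scipy.spatial.transform import Rotation as Ro
from station import monitor, imaging, ticket
def snap(n,f):
    p=imaging.get_image(n); cv2.imwrite(f'pics/{f}.png',p['color'][:,:,::-1]); return p
def ray(p,uv):
    f=p['color'].shape[0]/2/np.tan(np.radians(p['fov_y'])/2)
    return np.array([(uv[0]-p['cx'])/f,(uv[1]-p['cy'])/f,1.])
def world(p,c): return p['R'].T@(c-p['t'])
def at_z(p,uv,z):
    d=p['R'].T@ray(p,uv); o=-p['R'].T@p['t']; return o+d*(z-o[2])/d[2]
def dep(p,uv):
    u,v=int(round(uv[0])),int(round(uv[1])); return world(p,ray(p,uv)*p['depth'][v,u])
def tri(ps):
    A=np.zeros((3,3));b=np.zeros(3)
    for p,uv in ps:
        d=p['R'].T@ray(p,uv); d/=np.linalg.norm(d); o=-p['R'].T@p['t']; M=np.eye(3)-np.outer(d,d);A+=M;b+=M@o
    return np.linalg.solve(A,b)
E
cat > a.py <<'E'
from h import *
np.set_printoptions(precision=4,suppress=True)
s=snap('scene','s0');t=snap('top','t0')
H=dict(post=.165,post_top=.235,gate_hinge=.165,latch_pivot=.165,knob=.225,cage=0,tub=0,spare_hub=0,driver=0.01,bar=.165)
for n in H:
    u=[]
    for nm,p in(('s',s),('t',t)):
        r=imaging.mark_of(n,p)
        if r: u.append((p,r[0]['uv'])); print(n,nm,r[0]['uv'],round(r[0]['score'],2),at_z(p,r[0]['uv'],H[n]),dep(p,r[0]['uv']))
    if len(u)==2: print('   tri',tri(u))
print(monitor.get_obs())
for p in(s,t): print(-p['R'].T@p['t'],p['R'][2],p['fov_y'])
E
python3 a.py
```

```text
pics
post s [253.4, 199.2] 0.96 [0.619  0.0138 0.165 ] [0.6339 0.0173 0.1831]
post t [262.0, 173.5] 0.83 [0.6196 0.009  0.165 ] [0.6162 0.0093 0.1871]
   tri [0.6192 0.0114 0.1648]
post_top s [247.3, 177.1] 0.85 [ 0.6135 -0.0039  0.235 ] [ 0.3961 -0.06   -0.0018]
post_top t [269.2, 167.0] 0.63 [ 0.6233 -0.005   0.235 ] [ 0.6234 -0.005   0.2347]
   tri [ 0.6215 -0.0033  0.2436]
gate_hinge s [337.9, 227.0] 0.88 [0.6505 0.2289 0.165 ] [0.6513 0.2288 0.1661]
gate_hinge t [170.6, 158.8] 0.92 [0.648 0.224 0.165] [0.644  0.2188 0.1862]
   tri [0.6484 0.2271 0.1615]
latch_pivot s [310.9, 212.5] 0.62 [0.6236 0.16   0.165 ] [0.6343 0.16   0.1781]
latch_pivot t [196.5, 170.2] 0.65 [0.6228 0.1623 0.165 ] [0.6222 0.1616 0.1691]
   tri [0.623  0.1612 0.1647]
knob s [277.0, 187.4] 0.51 [0.6184 0.0704 0.225 ] [0.6248 0.0713 0.2321]
knob t [230.7, 172.1] 0.63 [0.6113 0.0779 0.225 ] [0.6097 0.0771 0.2355]
   tri [0.6129 0.074  0.22  ]
cage s [262.6, 287.9] 0.79 [0.7653 0.0784 0.    ] [0.8178 0.0873 0.1004]
cage t [234.1, 131.0] 0.95 [0.7652 0.0892 0.    ] [0.7639 0.0888 0.0047]
   tri [0.7655 0.0838 0
[... 637 characters left out ...]
25]
bar t [198.2, 171.3] 0.81 [0.6203 0.1582 0.165 ] [0.6193 0.1571 0.1714]
   tri [0.6217 0.1567 0.1586]
{'t': 1.1, 'q': array([-1.447 ,  0.0527,  1.6129,  0.    ,  1.476 , -0.119 ]), 'dq': array([-0.0007,  0.0013, -0.0009, -0.0004,  0.0001,  0.001 ]), 'effort': array([ -0.0012, -39.37  , -37.0467,  -0.0002,   0.0006,   0.    ]), 'tool_pos': array([ 0.1503, -0.6066,  0.2313]), 'tool_rot': array([-2.4741,  1.9361, -0.    ]), 'contact_force': array([-1.2994,  0.7338,  0.1125]), 'wrist_torque': array([ 0.0134, -0.0354,  0.0143]), 'opening': 0.08544249016328122}
[1.2516 0.1605 0.9301] [-0.636  -0.1546 -0.7561] 51.27343862602012
[0.4923 0.0217 0.9832] [ 0.1066 -0.0152 -0.9942] 57.088869652769596
```

```bash
python3 - <<'E'
import cv2
for f,(x0,x1,y0,y1) in dict(s0=(150,450,140,300),t0=(80,380,90,300)).items():
    i=cv2.imread(f'pics/{f}.png')[y0:y1,x0:x1]; cv2.imwrite(f'pics/{f}c.png',cv2.resize(i,None,fx=2.6,fy=2.6,interpolation=cv2.INTER_CUBIC))
E
```

```text
(no output)
```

View pics/s0c.png

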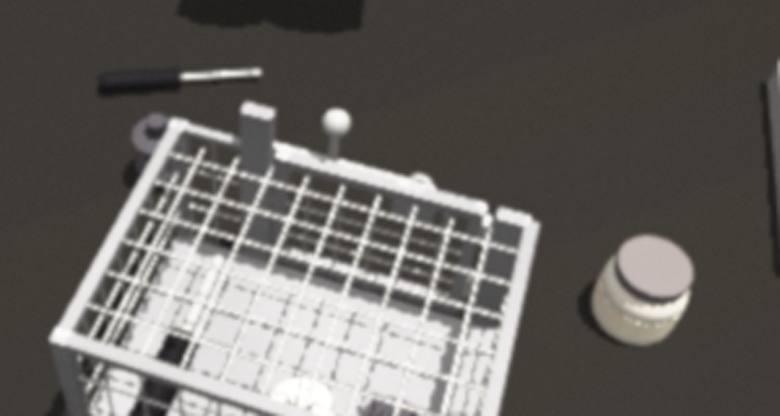

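View pics/t0c.png

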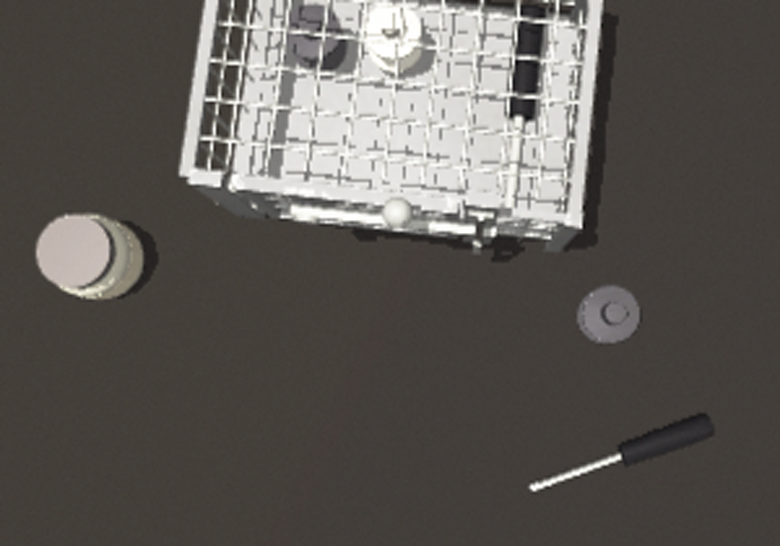

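The scene view shows the ball at about (279.6,187) and the top view at about (232.7,171.2). The cage front is slightly yawed, with the post to the robot's right, the tub to the left, and the hub and driver to the right. Next I'll fit the cage pose.

```bash
cat > b.py <<'E'
from h import *
from scipy.optimize import least_squares
np.set_printoptions(precision=4,suppress=True)
s=snap('scene','s1');t=snap('top','t1')
L=dict(post=(-.148,-.09,.165),gate_hinge=(-.13,.13,.165),latch_pivot=(-.148,.065,.165),knob=(-.148,-.02,.225),cage=(0,0,0))
obs=[]
for n in L:
    for p in(s,t):
        for r in imaging.mark_of(n,p)[:1]:
            if n!='knob': obs.append((p,r['uv'],L[n],n))
obs+=[(s,(279.6,187),L['knob'],'knobS')]*2+[(t,(232.7,171.2),L['knob'],'knobT')]*2
def W(x,l): c,s_=np.cos(x[2]),np.sin(x[2]); return np.array([x[0]+c*l[0]-s_*l[1],x[1]+s_*l[0]+c*l[1],l[2]])
def pr(p,X):
    c=p['R']@X+p['t']; f=192/np.tan(np.radians(p['fov_y'])/2); return np.array([p['cx']+f*c[0]/c[2],p['cy']+f*c[1]/c[2]])
fn=lambda x:np.concatenate([pr(p,W(x,l))-uv for p,uv,l,n in obs])
r=least_squares(fn,[.765,.085,-.09],loss='soft_l1')
print(r.x)
for o,e in zip(obs,fn(r.x).reshape(-1,2)): print(o[3],e)
for n in L: print(n,W(r.x,L[n]))
print('tri knob',tri([(s,(279.6,187)),(t,(232.7,171.2))]))
o=monitor.get_obs(); print(Ro.from_rotvec(o['tool_rot']).as_matrix())
for p,uv in((s,(279.6,187)),(t,(232.7,171.2))):
    print(p['depth'][int(uv[1])-3:int(uv[1])+4,int(uv[0])-3:int(uv[0])+4]); print(dep(p,uv))
E
python3 b.py
```

```text
[ 0.7641  0.0818 -0.0817]
post [-0.0283 -3.1961]
post [0.8025 7.0413]
gate_hinge [-0.0536 -0.1431]
gate_hinge [ 4.1824 -1.5899]
latch_pivot [ 0.9677 -1.1289]
latch_pivot [-2.3882 -0.275 ]
cage [1.6073 0.1078]
cage [-1.1405 -0.4301]
knobS [-0.8097 -0.327 ]
knobS [-0.8097 -0.327 ]
knobT [-0.1538 -0.7117]
knobT [-0.1538 -0.7117]
post [0.6093 0.0042 0.165 ]
gate_hinge [0.6452 0.222  0.165 ]
latch_pivot [0.6219 0.1587 0.165 ]
knob [0.615 0.074 0.225]
cage [0.7641 0.0818 0.    ]
tri knob [0.6136 0.0748 0.2227]
[[ 0.2404 -0.9707 -0.    ]
 [-0.9707 -0.2404  0.    ]
 [-0.      0.     -1.    ]]
[[0.9452 0.9428 0.9455 0.9464 0.9442 0.9463 0.9497]
 [0.9484 0.9428 0.9393 0.9423 0.9395 0.9413 0.9422]
 [0.9433 0.9411 0.9431 0.9417 0.9399 0.9415 0.941 ]
 [0.942  0.9414 0.9398 0.942  0.9422 0.9417 0.9408]
 [0.9432 0.9403 0.9413 0.9388 0.9407 0.9399 0.9416]
 [0.947  0.9421 0.9425 0.939  0.9414 0.9431 0.9419]
 [0.9473 0.9432 0.9412 0.9433 0.9414 0.9436 0.946 ]]
[0.6212 0.0768 0.2313]
[[0.7606 0.7576 0.7548 0.7576 0.7588 0.7585 0.7571]
 [0.756  0.7548 0.7567 0.755  0.755  0.7581 0.7578]
 [0.756  0.7537 0.7523 0.7534 0.7539 0.7551 0.7543]
 [0.7554 0.7542 0.7535 0.7536 0.7511 0.7536 0.7573]
 [0.7549 0.7541 0.753  0.752  0.7499 0.7538 0.7558]
 [0.7557 0.753  0.7553 0.7531 0.7576 0.7536 0.7573]
 [0.7563 0.7575 0.7547 0.7566 0.7578 0.756  0.759 ]]
[0.6111 0.0726 0.2397]
```

>>> step_arm(targets=[-0.27,-0.3,-0.08,-1.246,-0.27,-0.3,-0.08,-1.246,-0.27,-0.3,-0.08,-1.246,-0.27,-0.3,-0.08,-1.246,-0.27,-0.3,-0.08,-1.246,-0.27,-0.3,-0.08,-1.246,-0.27,-0.3,-0.08,-1.246,-0.27,-0.3,-0.08,-1.246,-0.27,-0.3,-0.08,-1.246,-0.27,-0.3,-0.08,-1.246,-0.27,-0.3,-0.08,-1.246,-0.27,-0.3,-0.08,-1.246], grip=0.06)

```text
t: 2.7
tool_pos: [0.3775, -0.2714, 0.3122]
tool_rot: [3.138, -0.124, 0.002]
contact_force: [0.0, -0.9, 0.2]
opening: 0.0601
```

>>> step_arm(targets=[0.209,-0.364,0.0,0,0.209,-0.364,0.0,0,0.209,-0.364,0.0,0,0.209,-0.364,0.0,0,0.209,-0.364,0.0,0,0.209,-0.364,0.0,0,0.209,-0.364,0.0,0,0.209,-0.364,0.0,0,0.209,-0.364,0.0,0,0.209,-0.364,0.0,0,0.209,-0.364,0.0,0,0.209,-0.364,0.0,0])

```text
t: 3.7
tool_pos: [0.6154, 0.0751, 0.3101]
tool_rot: [3.137, -0.124, -0.002]
contact_force: [0.1, -1.1, -0.2]
opening: 0.0601
```

```bash
cat >> h.py <<'E'
def fray(p,uv):
    f=p['color'].shape[0]/2/np.tan(np.radians(p['fov_y'])/2)
    d=np.array([uv[0]-p['cx'],uv[1]-p['cy']]); r=np.hypot(*d); th=r/f
    return np.array([*(d/max(r,1e-9)*np.sin(th)),np.cos(th)])
def fat_z(p,uv,z):
    d=p['R'].T@fray(p,uv); o=-p['R'].T@p['t']; return o+d*(z-o[2])/d[2]
def fproj(p,X):
    f=p['color'].shape[0]/2/np.tan(np.radians(p['fov_y'])/2); c=p['R']@X+p['t']; r=np.hypot(c[0],c[1]); th=np.arctan2(r,c[2]); return np.array([p['cx'],p['cy']])+f*th*c[:2]/r
E
python3 - <<'E'
from h import *
np.set_printoptions(precision=4,suppress=True)
p=snap('wrist','w0'); o=monitor.get_obs(); print(o['t'],o['tool_pos'],o['tool_rot'],o['contact_force'])
for n,z in(('knob',.225),('post_top',.235),('post',.165),('latch_pivot',.165),('gate_hinge',.165)):
    for r in imaging.mark_of(n,p)[:2]: print(n,r['uv'],round(r['score'],2),fat_z(p,r['uv'],z))
print(-p['R'].T@p['t'],p['fov_y'],p['R'][2])
i=cv2.imread('pics/w0.png'); cv2.imwrite('pics/w0b.png',cv2.resize(i,(800,600),interpolation=cv2.INTER_CUBIC))
E
```

```text
3.75 [0.6148 0.074  0.3106] [ 3.1365 -0.1259 -0.0017] [-0.6255 -1.0089  0.018 ]
knob [243.8, 199.8] 0.66 [0.61   0.0735 0.225 ]
post_top [262.2, 280.6] 0.78 [0.6199 0.002  0.235 ]
post [258.5, 247.4] 0.94 [ 0.6181 -0.0008  0.165 ]
latch_pivot [251.8, 94.5] 0.75 [0.6234 0.1584 0.165 ]
gate_hinge [267.0, 29.8] 0.76 [0.6431 0.2217 0.165 ]
gate_hinge [246.3, 197.5] 0.69 [0.6098 0.0566 0.165 ]
[0.6214 0.146  0.4531] 65.70646984690485 [-0.0231 -0.2829 -0.9589]
```

View pics/w0b.png

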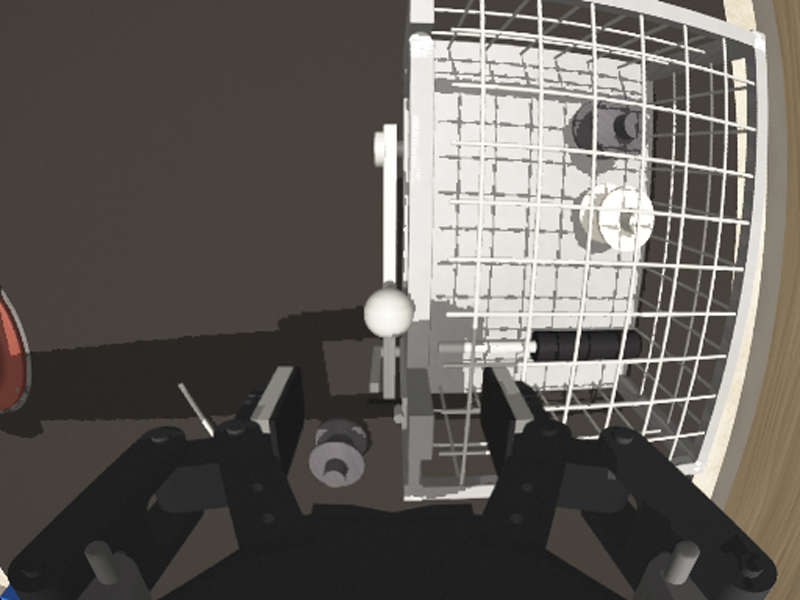

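The ball is at about (388,313) in the enlarged wrist view, i.e. (248.3,200.3) in pixels. The bar runs straight along the tool's y, and the lip is left of the bar near (378,372).

```bash
python3 - <<'E'
from h import *
np.set_printoptions(precision=3,suppress=True,linewidth=200)
p=snap('wrist','w1')
g=p['color'].mean(2)
# ball segmentation
m=((g>150)).astype(np.uint8); 
c=cv2.HoughCircles(g.astype(np.uint8),cv2.HOUGH_GRADIENT,1,30,param1=100,param2=12,minRadius=12,maxRadius=20); print(c[0][:4])
print(fat_z(p,(248.3,200.3),.225), [fat_z(p,q[:2],.225) for q in c[0][:2]])
def D(uv): u,v=map(int,uv); d=fray(p,uv); return p['R'].T@(d/d[2]*p['depth'][v,u]-p['t'])
for v in range(208,260,4):
    print(v,[ (u,D((u,v)).round(3).tolist()) for u in (236,239,242,246,250,254)])
i=cv2.imread('pics/w1.png')[170:290,200:300]; cv2.imwrite('pics/w1c.png',cv2.resize(i,None,fx=5,fy=5,interpolation=cv2.INTER_CUBIC))
E
```

```text
[[392.5  47.5  19.4]
 [324.5 110.5  19.4]
 [417.5 259.5  19.4]
 [356.5 113.5  19.4]]
[0.613 0.07  0.225] [array([0.742, 0.191, 0.225]), array([0.678, 0.138, 0.225])]
208 [(236, [0.585, -0.013, 0.001]), (239, [0.605, 0.067, 0.233]), (242, [0.608, 0.068, 0.236]), (246, [0.611, 0.068, 0.236]), (250, [0.614, 0.068, 0.238]), (254, [0.617, 0.068, 0.237])]
212 [(236, [0.584, -0.02, 0.001]), (239, [0.589, -0.02, 0.001]), (242, [0.594, -0.021, 0.001]), (246, [0.61, 0.064, 0.235]), (250, [0.614, 0.064, 0.235]), (254, [0.617, 0.063, 0.234])]
216 [(236, [0.583, -0.027, 0.001]), (239, [0.588, -0.028, 0.0]), (242, [0.593, -0.028, 0.001]), (246, [0.607, 0.037, 0.173]), (250, [0.611, 0.037, 0.172]), (254, [0.613, -0.029, 0.001])]
220 [(236, [0.582, -0.034, 0.0]), (239, [0.595, 0.009, 0.112]), (242, [0.599, 0.009, 0.111]), (246, [0.607, 0.033, 0.173]), (250, [0.611, 0.032, 0.172]), (254, [0.614, 0.007, 0.11])]
224 [(236, [0.582, -0.04, 0.002]), (239, [0.596, 0.009, 0.123]), (242, [0.599, 0.008, 0.122]), (246, [0.606, 0.028, 0.172]), (250, [0.611, 0.028, 0.172]), (254, [0.613, 0.002, 0.11])]
228 [(236
[... 749 characters left out ...]
]), (239, [0.597, 0.006, 0.173]), (242, [0.6, 0.005, 0.172]), (246, [0.604, 0.005, 0.172]), (250, [0.609, 0.005, 0.172]), (254, [0.609, -0.08, 0.001])]
248 [(236, [0.577, -0.086, 0.0]), (239, [0.597, 0.002, 0.173]), (242, [0.6, 0.001, 0.173]), (246, [0.604, 0.0, 0.172]), (250, [0.608, 0.0, 0.172]), (254, [0.608, -0.088, 0.001])]
252 [(236, [0.576, -0.093, 0.001]), (239, [0.582, -0.094, 0.0]), (242, [0.587, -0.094, 0.0]), (246, [0.604, -0.004, 0.172]), (250, [0.608, -0.005, 0.172]), (254, [0.607, -0.095, 0.001])]
256 [(236, [0.595, 0.007, 0.201]), (239, [0.598, 0.007, 0.202]), (242, [0.601, 0.006, 0.2]), (246, [0.605, 0.006, 0.201]), (250, [0.609, 0.006, 0.202]), (254, [0.613, 0.006, 0.202])]
```

View pics/w1c.png

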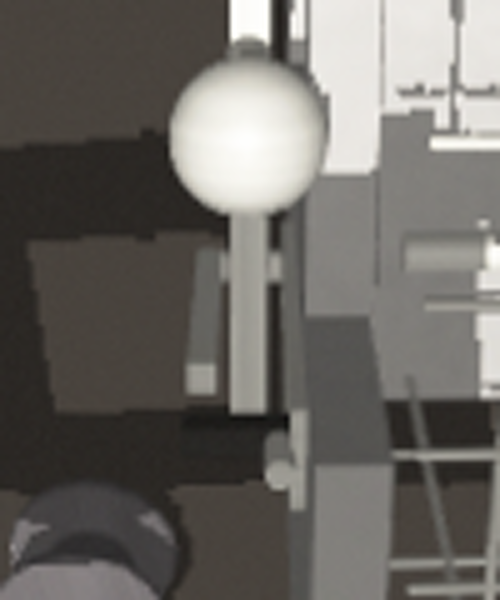

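The wrist depth puts the lip top at about z=0.173 and the bar's top at 0.172, so the lip is about 15 mm above the bar's underside. The hood is above about 0.194. The planned lift is about 18.5 mm at the keeper (θ≈0.12). Now I'll descend around the ball.

>>> step_arm(targets=[-0.001,0,0.035,0,-0.001,0,0.07,0,-0.001,0,0.1,0,-0.001,0,0.106,0,-0.001,0,0.106,0,-0.001,0,0.106,0], grip=0.045, force=20)

```text
t: 4.55
tool_pos: [0.6139, 0.0731, 0.2078]
tool_rot: [3.137, -0.128, 0.005]
contact_force: [-0.2, 0.6, 1.3]
opening: 0.0449
```

```bash
cat > w.py <<'E'
import sys
from h import *
np.set_printoptions(precision=4,suppress=True)
p=snap('wrist',sys.argv[1]); o=monitor.get_obs(); print(o['t'],o['tool_pos'],o['tool_rot'],o['contact_force'],o['wrist_torque'],o['opening'])
i=cv2.imread(f'pics/{sys.argv[1]}.png')[140:320,130:370]; cv2.imwrite(f'pics/{sys.argv[1]}c.png',cv2.resize(i,None,fx=3.3,fy=3.3,interpolation=cv2.INTER_CUBIC))
E
python3 w.py w2
```

```text
4.6 [0.6147 0.0732 0.2091] [ 3.1374 -0.1281  0.0091] [0.7743 0.4512 0.0444] [ 0.0084 -0.044  -0.0016] 0.04513527988952548
```

View pics/w2c.png

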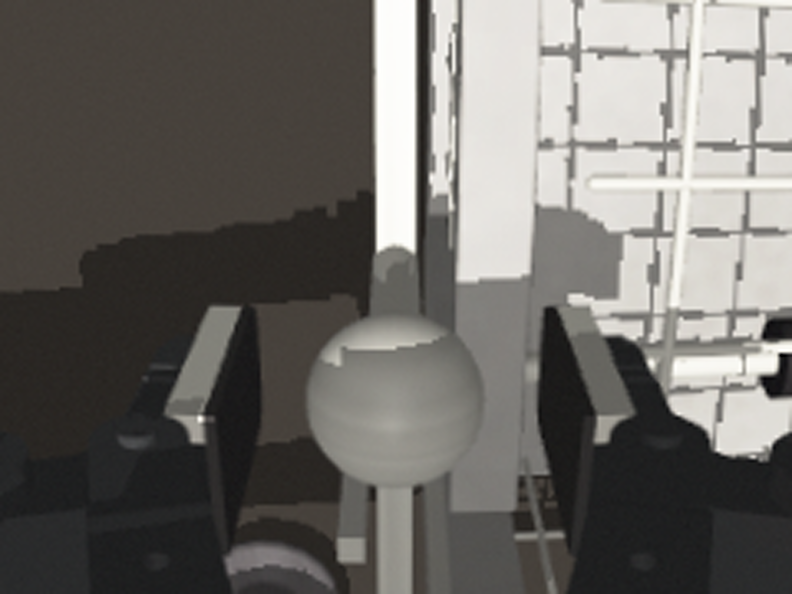

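The ball is centred at about 395 and the pads at about 400 in the crop, so the offset is around 0.7 mm. I'll lower 3 mm, shift slightly, and close to 30 mm.

>>> step_arm(targets=[-0.0005,0,0.003,0,-0.0005,0,0.003,0,-0.0005,0,0.003,0,-0.0005,0,0.003,0], grip=0.03)

```text
t: 4.93
tool_pos: [0.6148, 0.0733, 0.2073]
tool_rot: [3.137, -0.128, 0.012]
contact_force: [-0.6, -0.4, -0.1]
opening: 0.0302
```

```bash
python3 w.py w3
```

```text
4.9833 [0.6146 0.0733 0.2069] [ 3.1374 -0.128   0.0111] [-0.5233 -0.0301 -1.0185] [-0.0346  0.0207  0.004 ] 0.029851276382092527
```

View pics/w3c.png

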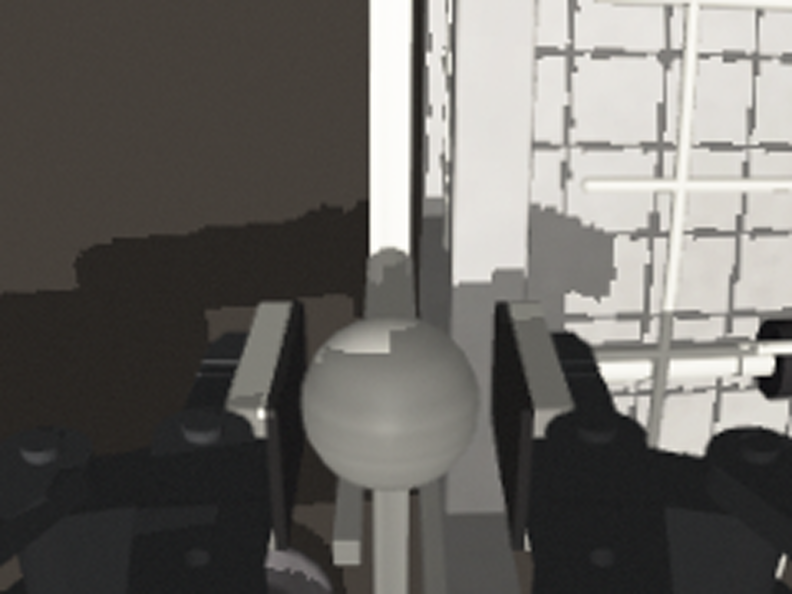

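>>> step_arm(targets=[-0.0012,0,0.003,0,-0.0012,0,0.003,0,-0.0012,0,0.003,0], grip=0.03)

```text
t: 5.23
tool_pos: [0.6132, 0.0734, 0.2035]
tool_rot: [3.137, -0.128, 0.01]
contact_force: [1.4, 0.6, -0.2]
opening: 0.03
```

```bash
python3 w.py w4
```

```text
5.2833 [0.6132 0.0734 0.2036] [ 3.1374 -0.128   0.0103] [-0.907  -0.2411  0.7171] [0.0624 0.0325 0.0504] 0.03041696106178875
```

View pics/w4c.png

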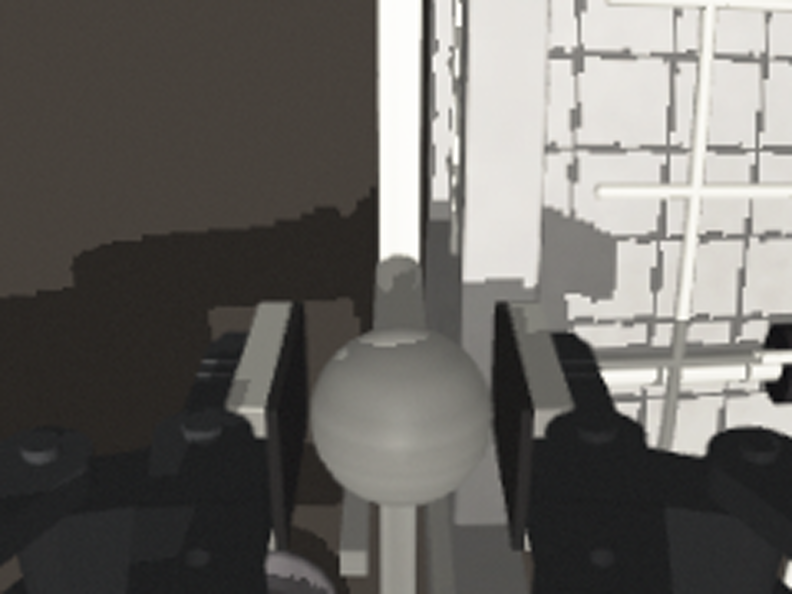

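The ball (about 401) is now centred between the pads (about 398.5), so I'll pinch gently.

>>> step_arm(targets=[0,0,0,0,0,0,0,0,0,0,0,0,0,0,0,0,0,0,0,0], grip=0.02, force=20)

```text
t: 5.7
tool_pos: [0.6133, 0.0734, 0.2037]
tool_rot: [3.137, -0.128, 0.011]
contact_force: [0.1, -0.1, 1.5]
opening: 0.0246
```

```bash
python3 w.py w5; python3 - <<'E'
import numpy as np
L,H=.085,.06
for th in np.arange(0,.161,.02): print(round(th,3),'to hinge',round(1e3*(L-(L*np.cos(th)-H*np.sin(th))),1),'up',round(1e3*(L*np.sin(th)+H*np.cos(th)-H),1),'keeper lift',round(155*np.sin(th)+7*(1-np.cos(th)),1))
E
```

```text
5.75 [0.6134 0.0734 0.2038] [ 3.1375 -0.128   0.0108] [ 0.1249 -0.1138  0.767 ] [-0.0013  0.029   0.0214] 0.0242458837479318
0.0 to hinge 0.0 up 0.0 keeper lift 0.0
0.02 to hinge 1.2 up 1.7 keeper lift 3.1
0.04 to hinge 2.5 up 3.4 keeper lift 6.2
0.06 to hinge 3.8 up 5.0 keeper lift 9.3
0.08 to hinge 5.1 up 6.6 keeper lift 12.4
0.1 to hinge 6.4 up 8.2 keeper lift 15.5
0.12 to hinge 7.8 up 9.7 keeper lift 18.6
0.14 to hinge 9.2 up 11.3 keeper lift 21.7
0.16 to hinge 10.6 up 12.8 keeper lift 24.8
```

View pics/w5c.png

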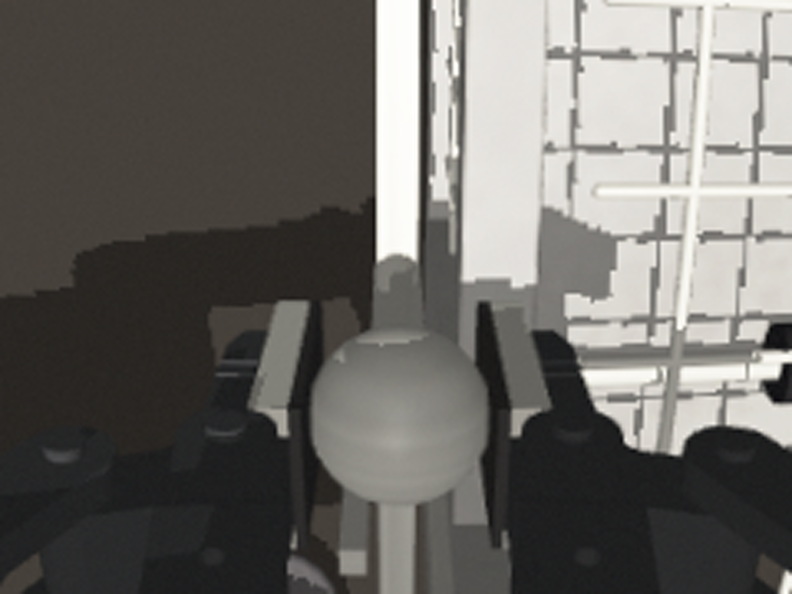

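Gripped with almost no side force. First part of the lift, to θ≈0.06.

>>> step_arm(targets=[0,-0.0012,-0.0017,0,0,-0.0025,-0.0034,0,0,-0.0038,-0.005,0,0,-0.0038,-0.005,0,0,-0.0038,-0.005,0])

```text
t: 6.17
tool_pos: [0.6135, 0.0771, 0.2087]
tool_rot: [3.137, -0.128, 0.01]
contact_force: [-0.6, -1.7, -1.3]
opening: 0.0246
```

```bash
python3 w.py w6
```

```text
6.2167 [0.6135 0.0771 0.2086] [ 3.137  -0.1278  0.0101] [-1.2893 -1.7847 -1.0173] [-0.3576  0.0361 -0.0421] 0.024514606673849908
```

View pics/w6c.png

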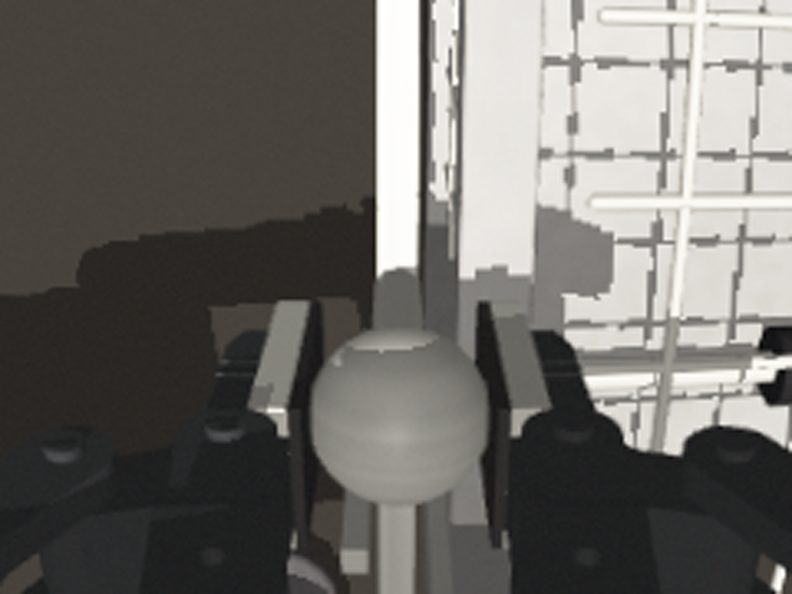

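>>> step_arm(targets=[0,-0.001,-0.0012,0,0,-0.002,-0.0024,0,0,-0.003,-0.0036,0,0,-0.003,-0.0036,0,0,-0.003,-0.0036,0])

```text
t: 6.63
tool_pos: [0.6137, 0.0802, 0.2123]
tool_rot: [3.137, -0.128, 0.01]
contact_force: [-0.1, -0.6, -0.9]
opening: 0.0242
```

```bash
python3 -c "
from h import *
for i in range(4):
    p=imaging.get_image('wrist'); o=monitor.get_obs(); print(o['tool_pos'],o['contact_force'].round(2),o['wrist_torque'].round(3))
"
```

```text
[0.6136935  0.08010625 0.2122292 ] [-1.02 -1.82 -1.79] [-0.368  0.019 -0.032]
[0.61367087 0.08007043 0.21219583] [-0.29 -0.95 -2.07] [-0.385  0.04  -0.056]
[0.61368471 0.08005567 0.21216557] [-0.58 -1.4  -0.25] [-0.341  0.032 -0.033]
[0.61369175 0.08005407 0.21218194] [-0.65 -1.95 -1.86] [-0.405  0.081  0.051]
```

>>> step_arm(targets=[0,-0.0006,-0.0007,0,0,-0.0012,-0.0014,0,0,-0.0012,-0.0014,0,0,-0.0012,-0.0014,0])

```text
t: 7.17
tool_pos: [0.6138, 0.0814, 0.2136]
tool_rot: [3.137, -0.128, 0.01]
contact_force: [-0.3, -2.3, -0.6]
opening: 0.0245
```

```bash
cat > f.py <<'E'
from h import *
F=[];T=[]
for i in range(5):
    p=imaging.get_image('wrist'); o=monitor.get_obs(); F.append(o['contact_force']);T.append(o['wrist_torque'])
F=np.mean(F,0); a=np.array([0.047,.575,.817])
print(o['t'],o['tool_pos'].round(4),F.round(2),np.mean(T,0).round(3),'arc',(F@a).round(2))
E
python3 f.py; python3 w.py w7; python3 - <<'E'
from h import *
p=imaging.get_image('wrist')
def D(uv): u,v=map(int,uv); d=fray(p,uv); return p['R'].T@(d/d[2]*p['depth'][v,u]-p['t'])
for v in range(288,340,4): print(v,[ (u,D((u,v)).round(3).tolist()) for u in (234,237,240,246,250,254)])
E
```

```text
7.4167 [0.6138 0.0813 0.2136] [-0.14 -1.63 -1.5 ] [-0.329  0.051  0.006] arc -2.17
7.4667 [0.6137 0.0813 0.2135] [ 3.137  -0.1278  0.0099] [-0.7281 -1.0444 -1.1736] [-0.3036  0.0686  0.0186] 0.02453505701466201
288 [(234, [0.577, -0.093, -0.0]), (237, [0.607, 0.075, 0.244]), (240, [0.609, 0.076, 0.246]), (246, [0.611, 0.076, 0.247]), (250, [0.613, 0.076, 0.247]), (254, [0.615, 0.077, 0.248])]
292 [(234, [0.577, -0.099, 0.001]), (237, [0.597, 0.008, 0.153]), (240, [0.6, 0.006, 0.151]), (246, [0.611, 0.072, 0.244]), (250, [0.613, 0.073, 0.245]), (254, [0.615, 0.072, 0.245])]
296 [(234, [0.576, -0.107, 0.0]), (237, [0.598, 0.009, 0.159]), (240, [0.6, 0.008, 0.159]), (246, [0.607, 0.029, 0.189]), (250, [0.61, 0.029, 0.189]), (254, [0.612, 0.029, 0.188])]
300 [(234, [0.595, 0.007, 0.163]), (237, [0.597, 0.007, 0.163]), (240, [0.6, 0.007, 0.163]), (246, [0.607, 0.026, 0.188]), (250, [0.609, 0.025, 0.188]), (254, [0.612, 0.025, 0.189])]
304 [(234, [0.595, 0.008, 0.17]), (237, [0.598, 0.008, 0.17]), (240, [0.6, 0.007, 0.169]), (246, [0.606, 0.023, 0.189]), (250, [0.609, 0.022, 0.189]), (254,
[... 789 characters left out ...]
]), (237, [0.574, -0.163, -0.0]), (240, [0.579, -0.162, 0.001]), (246, [0.605, 0.005, 0.191]), (250, [0.608, 0.005, 0.192]), (254, [0.61, 0.005, 0.191])]
328 [(234, [0.609, 0.091, 0.289]), (237, [0.61, 0.092, 0.29]), (240, [0.611, 0.09, 0.288]), (246, [0.613, 0.09, 0.288]), (250, [0.614, 0.091, 0.289]), (254, [0.615, 0.091, 0.29])]
332 [(234, [0.61, 0.092, 0.292]), (237, [0.61, 0.091, 0.291]), (240, [0.611, 0.092, 0.292]), (246, [0.613, 0.092, 0.292]), (250, [0.614, 0.092, 0.292]), (254, [0.615, 0.091, 0.292])]
336 [(234, [0.61, 0.092, 0.293]), (237, [0.611, 0.092, 0.294]), (240, [0.611, 0.092, 0.294]), (246, [0.613, 0.092, 0.294]), (250, [0.614, 0.092, 0.295]), (254, [0.615, 0.092, 0.294])]
```

View pics/w7.png

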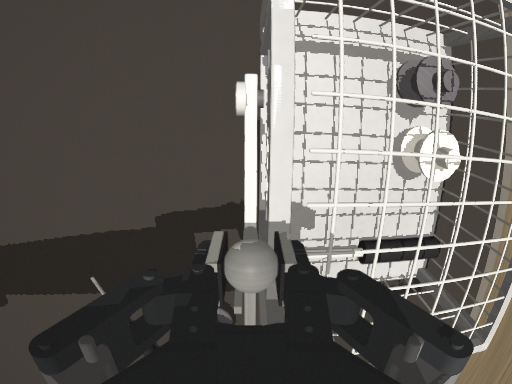

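The wrist depth shows the bar's top at z≈0.191 at the keeper. Its underside is therefore about 4 mm over the lip top (0.1725), with about 2–2.5 mm to the hood. There is no growing resistance (2.2 N along the arc). I'll ease it out slowly, in tool axes.

```bash
python3 - <<'E'
import numpy as np
r=.1422
for f in [.02,.04,.06,.08,.1,.15,.2,.3,.4,.5,.6,.7,.8]: print(f,round(-r*np.sin(f)-.018*(np.cos(f)-1),4),round(r*(np.cos(f)-1)-.018*np.sin(f),4))
E
```

```text
0.02 -0.0028 -0.0004
0.04 -0.0057 -0.0008
0.06 -0.0085 -0.0013
0.08 -0.0113 -0.0019
0.1 -0.0141 -0.0025
0.15 -0.021 -0.0043
0.2 -0.0279 -0.0064
0.3 -0.0412 -0.0117
0.4 -0.054 -0.0182
0.5 -0.066 -0.026
0.6 -0.0771 -0.035
0.7 -0.0874 -0.045
0.8 -0.0965 -0.056
```

>>> step_arm(targets=[-0.001,-0.0001,0,0.007,-0.002,-0.0003,0,0.014,-0.003,-0.0004,0,0.02,-0.003,-0.0004,0,0.02])

```text
t: 7.85
tool_pos: [0.6106, 0.082, 0.2135]
tool_rot: [3.136, -0.16, 0.01]
contact_force: [-1.6, -1.9, -0.8]
opening: 0.0244
```

```bash
python3 f.py
```

```text
8.1 [0.6107 0.0819 0.2135] [-1.13 -1.86 -1.24] [-0.332  0.13   0.024] arc -2.13
```

Moved about 4.7 mm at the keeper, past the 3 mm gap, with no lip force. Continuing.

>>> step_arm(targets=[-0.0028,-0.0004,0,0.02,-0.0057,-0.0008,0,0.04,-0.0085,-0.0013,0,0.06,-0.0113,-0.0019,0,0.08,-0.0141,-0.0025,0,0.1,-0.0141,-0.0025,0,0.1])

```text
t: 8.6
tool_pos: [0.5962, 0.0861, 0.2134]
tool_rot: [3.124, -0.317, 0.009]
contact_force: [-1.6, -1.4, -2.3]
opening: 0.0242
```

```bash
python3 f.py; python3 w.py w8
```

```text
8.85 [0.5968 0.0858 0.2133] [-0.74 -1.27 -1.22] [-0.305  0.141 -0.06 ] arc -1.76
8.9 [0.5969 0.0858 0.2133] [ 3.124  -0.3156  0.0091] [-1.5178 -2.0654 -1.0263] [-0.2852  0.1782 -0.0404] 0.02467119575258215
```

View pics/w8.png

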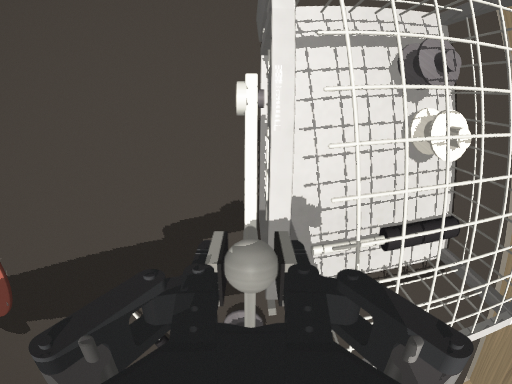

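The gate and bar are swinging with the tool: the bar is still vertical in the picture at u≈251 and the cage is rotating behind it. The bar is clear of the keeper, so I'll go on.

>>> step_arm(targets=[-0.0141,-0.0025,0,0.1,-0.0279,-0.0064,0,0.2,-0.0412,-0.0117,0,0.3,-0.054,-0.0182,0,0.4,-0.066,-0.026,0,0.5,-0.0771,-0.035,0,0.6,-0.0771,-0.035,0,0.6,-0.0771,-0.035,0,0.6])

```text
t: 9.57
tool_pos: [0.5281, 0.136, 0.2128]
tool_rot: [-2.894, 1.221, -0.009]
contact_force: [-1.1, 0.0, -2.6]
opening: 0.0244
```

```bash
python3 f.py; python3 w.py w9
```

```text
9.8167 [0.5286 0.1353 0.2127] [-0.98  0.12 -1.71] [-0.034  0.17   0.09 ] arc -1.37
9.8667 [0.5285 0.1353 0.2127] [-2.8928  1.2249 -0.0087] [-0.8179  0.8949 -2.9422] [-0.0182  0.2172  0.1239] 0.024625121348243063
```

View pics/w9.png

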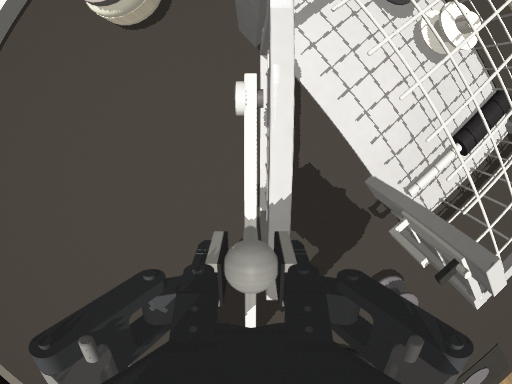

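The gate is at about 0.7 rad and stays aligned with the tool. I'll swing on by 0.8.

>>> step_arm(targets=[-0.0141,-0.0025,0,0.1,-0.0279,-0.0064,0,0.2,-0.0412,-0.0117,0,0.3,-0.054,-0.0182,0,0.4,-0.066,-0.026,0,0.5,-0.0771,-0.035,0,0.6,-0.0874,-0.045,0,0.7,-0.0965,-0.056,0,0.8,-0.0965,-0.056,0,0.8,-0.0965,-0.056,0,0.8,-0.0965,-0.056,0,0.8])

```text
t: 10.78
tool_pos: [0.5013, 0.2433, 0.2126]
tool_rot: [-2.188, 2.252, -0.007]
contact_force: [-4.3, -0.3, 1.3]
opening: 0.0246
```

```bash
python3 f.py; python3 w.py w10; python3 -c "
from h import *
snap('top','t2')"
```

```text
11.0333 [0.5014 0.2432 0.2126] [-4.98  0.54  1.78] [ 0.055  0.799 -0.059] arc 1.53
11.0833 [0.5014 0.2432 0.2127] [-2.186   2.2532 -0.0072] [-5.5302  0.3744  1.8735] [ 0.0236  0.8003 -0.069 ] 0.024729910254514372
```

View pics/w10.png

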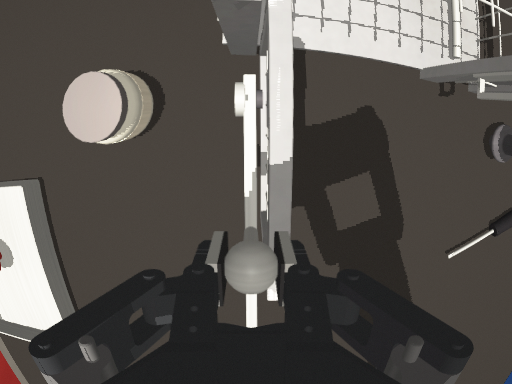

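View pics/t2.png

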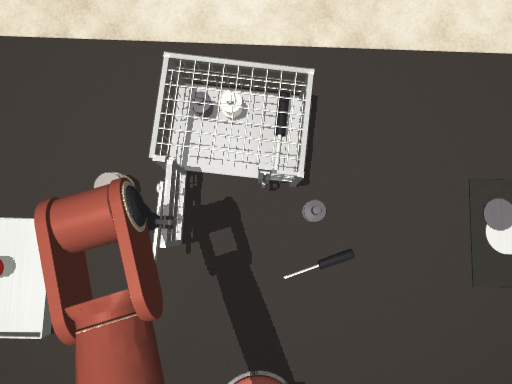

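The gate is at about 1.52 rad and the bystanders haven't moved. Next I'll lower the bar back along its arc, then release.

>>> step_arm(targets=[0,0.0016,0.0018,0,0,0.0032,0.0036,0,0,0.0048,0.0054,0,0,0.006,0.0068,0,0,0.007,0.008,0,0,0.007,0.008,0])

```text
t: 11.63
tool_pos: [0.4945, 0.2431, 0.2042]
tool_rot: [-2.186, 2.253, -0.008]
contact_force: [-0.5, -0.5, -0.8]
opening: 0.0247
```

```bash
python3 f.py
```

```text
11.8833 [0.4948 0.2432 0.2045] [-0.11 -1.06 -1.33] [-0.173  0.    -0.061] arc -1.7
```

Forces are small, so I'll open in two steps.

>>> step_arm(targets=[0,0,0,0,0,0,0,0,0,0,0,0], grip=0.032)

```text
t: 12.13
tool_pos: [0.4951, 0.2434, 0.205]
tool_rot: [-2.185, 2.252, -0.009]
contact_force: [-0.1, 0.2, 0.8]
opening: 0.0319
```

>>> step_arm(targets=[0,0,0,0,0,0,0,0,0,0,0,0,0,0,0,0], grip=0.055)

```text
t: 12.47
tool_pos: [0.4951, 0.2435, 0.2051]
tool_rot: [-2.185, 2.252, -0.009]
contact_force: [-0.2, 0.8, 1.0]
opening: 0.0547
```

```bash
python3 f.py; python3 w.py w11
```

```text
12.7167 [0.4951 0.2434 0.205 ] [0.15 0.11 0.31] [ 0.005 -0.018 -0.012] arc 0.32
12.7667 [0.4951 0.2434 0.205 ] [-2.1851  2.2524 -0.0086] [ 0.6451 -0.3571 -0.0528] [ 0.0284  0.0437 -0.018 ] 0.05524302156005586
```

View pics/w11c.png

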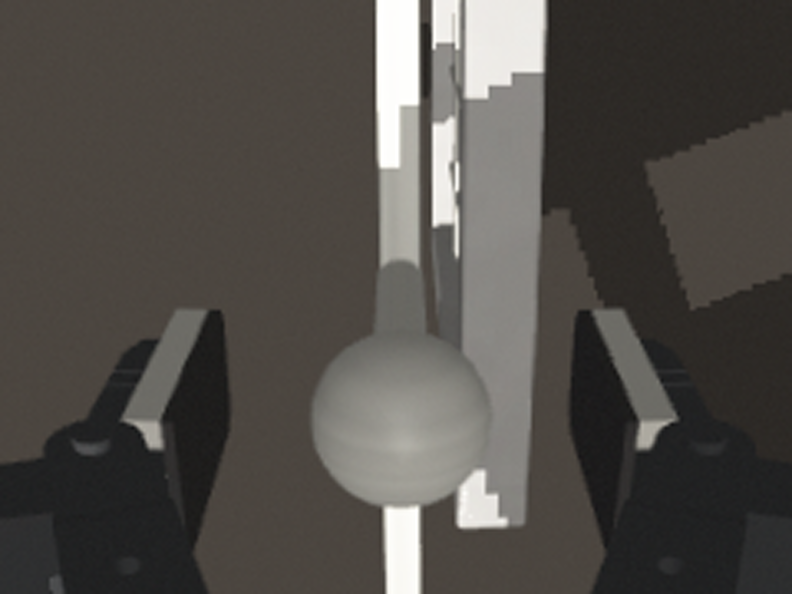

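The ball (mid ≈401) is free between the open pads (≈225 to ≈572). I'll retreat straight up.

>>> step_arm(targets=[0,0,-0.02,0,0,0,-0.045,0,0,0,-0.08,0,0,0,-0.12,0,0,0,-0.15,0,0,0,-0.15,0,0,0,-0.15,0,0,0,-0.15,0])

```text
t: 13.43
tool_pos: [0.494, 0.2436, 0.3543]
tool_rot: [-2.186, 2.253, -0.008]
contact_force: [-0.3, 0.1, -1.0]
opening: 0.055
```

```bash
python3 f.py; python3 w.py w12; python3 - <<'E'
from h import *
p=imaging.get_image('wrist')
def D(uv): u,v=map(int,uv); d=fray(p,uv); return p['R'].T@(d/d[2]*p['depth'][v,u]-p['t'])
for n,z in(('knob',.225),('latch_pivot',.165),('gate_hinge',.165)):
    for r in imaging.mark_of(n,p)[:1]: print(n,r['uv'],round(r['score'],2),fat_z(p,r['uv'],z),D(r['uv']))
print([(v,D((251,v)).round(3).tolist()) for v in range(100,250,10)])
t=snap('top','t3')
for n in('tub','spare_hub','driver'):
    for r in imaging.mark_of(n,t)[:1]: print(n,r['uv'],at_z(t,r['uv'],0))
E
```

```text
13.6833 [0.4937 0.2435 0.3532] [-0.05  0.12 -0.07] [-0.003  0.018 -0.002] arc 0.01
13.7333 [0.4938 0.2435 0.3535] [-2.1865  2.2539 -0.007 ] [0.2831 0.2126 0.2722] [ 0.0025 -0.0097 -0.0071] 0.0550730636509722
knob [248.0, 182.2] 0.84 [0.49737886 0.24476374 0.225     ] [0.50053626 0.24457639 0.23768807]
latch_pivot [248.5, 96.6] 0.75 [0.57961092 0.24193    0.165     ] [0.57930984 0.24190556 0.17186564]
[(100, [0.576, 0.239, 0.171]), (110, [0.565, 0.24, 0.172]), (120, [0.554, 0.24, 0.174]), (130, [0.543, 0.24, 0.172]), (140, [0.532, 0.241, 0.172]), (150, [0.521, 0.241, 0.172]), (160, [0.51, 0.241, 0.173]), (170, [0.499, 0.242, 0.176]), (180, [0.502, 0.242, 0.236]), (190, [0.493, 0.242, 0.238]), (200, [0.463, 0.243, 0.173]), (210, [0.451, 0.243, 0.173]), (220, [0.439, 0.244, 0.173]), (230, [0.425, 0.244, 0.171]), (240, [0.412, 0.244, 0.172])]
tub [121.0, 185.9] [0.59856746 0.3980631  0.        ]
spare_hub [310.4, 211.9] [ 0.54108403 -0.13159768  0.        ]
driver [319.1, 262.7] [ 0.40217854 -0.15732617  0.        ]
```

View pics/w12.png

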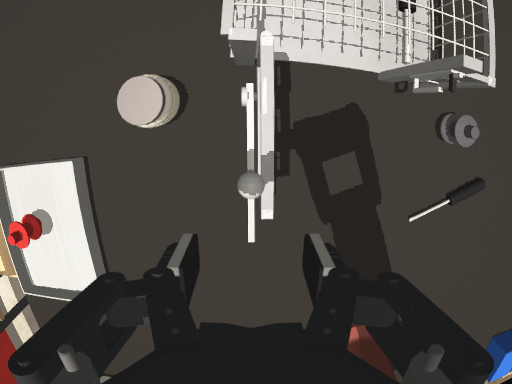

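The bar's top is at a uniform z≈0.172, so it is level, and the gate stands at about 90°. The tub's reading shifted 14 mm in the top view, where the arm partly hides it, so I'll check it from the scene camera.

```bash
python3 - <<'E'
from h import *
s=snap('scene','s3')
for n in('tub','spare_hub'):
    for r in imaging.mark_of(n,s)[:1]: print(n,r['uv'],r['score'],at_z(s,r['uv'],0))
a=cv2.imread('pics/s0.png').astype(int);b=cv2.imread('pics/s3.png').astype(int)
print('diff tub lid patch',abs(a-b)[225:275,375:420].mean())
i=np.hstack([a[200:300,340:440],b[200:300,340:440]]).astype(np.uint8); cv2.imwrite('pics/cmp.png',cv2.resize(i,None,fx=3,fy=3))
E
```

```text
tub [393.0, 259.5] 0.59 [0.59155172 0.40090048 0.        ]
spare_hub [214.0, 207.1] 0.58 [ 0.54346858 -0.12404862  0.        ]
diff tub lid patch 4.394666666666667
```

View pics/cmp.png

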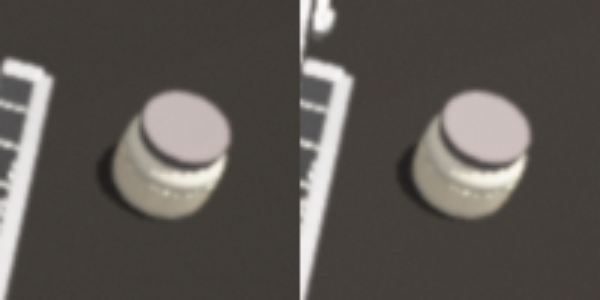

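The tub sits at the same pixels before and after, so it hasn't moved. Handing in.

```bash
python3 -c "
from h import *
print(ticket.finish_job())"
```

```text
the job is handed in; nothing more can be done
None
```

The gate stands open at about 1.5 rad and the latch bar has dropped back level. The arm is clear, and I handed the job in at about 14 s. No verdict is reported.

- **Lift:** I pinched the knob across the gate with 20 N. The wrist depth put the keeper's lip about 15 mm above the bar's underside. I lifted the bar along its arc to about 0.12 rad, leaving roughly 4 mm over the lip and about 2 mm under the hood. The force along the arc stayed near 2 N.
- **Hood:** I set that height from the depth picture and did not feel for the hood.
- **Swing:** The bar left the keeper with only about 1–2 N of sideways force. The highest force at the knob was about 5 N, late in the swing and well clear of the keeper. I then lowered the bar, opened the fingers and raised the arm about 150 mm straight up.
- **Last checks:** The bar's top is at z ≈ 0.172 along its whole length, so it is level. The gate angle comes from the tool's direction when I let go.
- **Bystanders:** The hub and driver readings agree with the start to within a few millimetres. One tub reading disagreed: the top view placed it 14 mm off while the arm was partly in front of it. The scene camera shows it at the same pixels as at the start, so I take it as not moved.

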